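# Hold the drum sander's cover open

## Robot

A 6-joint arm with a two-finger parallel gripper is mounted at the origin on the work surface. World frame = base frame: x ahead of the robot, y to its left, z up, the work surface at z = 0. Lengths are in mm, angles in rad, forces in N, time in s.
With the tool pointing down it reaches from about 275 to 850 mm from the base axis. Payload 5.2 kg.
Tool frame: the origin (TCP) lies midway between the tips of the shut fingers; the grasp point (between the pads) lies 19 mm behind it; z points along the fingers, y is the direction in which the jaws open and shut (so a half turn about z gives the same grasp; the last joint's range is limited). The gripper opens to 85 mm and grips with 20 to 120 N. Pads are 22 mm wide; open, the fingers measure 114 mm over their backs; the gripper's body (76 mm by 85 mm) begins 54 mm behind the grasp point. The pads swing forward as they close: fully open they stand 13 mm farther back than shut.
Start: joints at [-1.365, 0.259, 1.535, -0, 1.348, -0.203], TCP at [218.65, -504.675, 231.31] pointing down, gripper open.
Joint ranges: [-3.14, 3.14], [-0.91, 2.08], [0.19, 2.58], [-1.22, 4.36], [0.22, 2.71], [-3.12, 3.12]. Speed limits (rad/s): [2.57, 2.57, 3.14, 3.14, 3.14, 3.14].

## Interface

Orientations are given as a rotation vector (axis times angle).
In Python, from cell import ctrl gives the robot as it stands.
- The arm moves only by the tool play_rows, never from a script. Its argument "motion" is a list of rows, each a list of 7 numbers: the shift along the tool's x, y, z in m, then the turn, a rotation vector about the tool's x, y, z in degrees, then the finger opening in m, from 0 to 0.0854. In form: [[x, y, z, wx, wy, wz, fingers], ...]. A call has 1 to 20 rows; each row shifts and turns the pose as measured when the row begins, along the tool's axes as they then stand; what a row does not reach is not made up. A row lasts 1/10 s, in which the tool goes at most 50 mm and 8.59 degrees, less where a joint would pass 70% of its speed; a pose out of reach is approached as far as the arm can. A call is refused whole if a number of a shift passes 0.05 or a number of a turn 8.59, either way. A call with a gripper value outside its range is refused whole. The fingers move at their own pace and stop on an object; the grip force is fixed at half the most. Time passes only in rows, so rows that do not move let the fingers close. It gives the time, the measured TCP pose, the force and the opening at its end, in the units of the state.
- ctrl.read_state(): the state, without advancing time (a new reading comes with each control period).
- ctrl.snapshot(name): name is "scene" or "side" or "wrist"; returns a dict with "image" (480x640x3 uint8, red, green, blue), "camera_matrix" (3x3 intrinsics, pixels), "view" (4x4, takes a point from world to camera coordinates). Camera axes: x right, y up, looking along -z (the intrinsics and any distortion apply to the point x, -y, -z); pixel columns grow to the right and rows downward; lengths in mm; the calibration is good to about 2 mm. A picture is of the moment at which its call begins. There is no depth.
- ctrl.hand_in(): hands the job in, once; it reports no verdict.
The state is a dict: "t": time; "qpos": joint angles; "dq": joint speeds; "effort": joint torques, N m; "ee_pos": TCP position; "ee_rot": TCP orientation; "contact_force": force on the tool from outside, world axes, zero at the start; "ft_torque": the same for the moment, N m; "gripper_width": finger opening in mm.
Only numpy, scipy, OpenCV 4.12 (cv2) and the standard library are available. Lean on these libraries where they do the work, as an engineer would, in place of code of your own. Each camera call takes 0.05 s, during which the arm holds its last target. There are 200 camera calls.

## Task

The cover of the bench drum sander is bolted shut: draw its sliding bolt fully back, then take the cover by its grab handle and lift it until it stands 50 degrees open from closed, so that a colleague can inspect the drum. The cover falls shut if it is let go, so finish while still gripping the handle and holding the cover still at 50 degrees. Leave the things lying about on the bench and on the sander where they are.

Things in the scene. Friction and masses are not known exactly. Their poses are not given: they have to be found in the camera images.
- sander: bench drum sander: cream housing 250 (its x) by 480 (its y), 120 mm high, fixed. Origin: centre of the underside. A sheet cover 232 x 255 mm closes the well in the middle of its top, hinged along the +x side, handle at the -x side (towards the robot at yaw 0); flat decks 110 mm wide at +y and -y, the sliding bolt on the -y one. A motor end, diameter 90, sticks out 50 mm at +y
- cover (a joint): opening angle of the cover, rad: 0 closed (flat), growing as it opens, stop at 1.4. It turns about the hinge axis, parallel to the sander's y: its -x edge rises and swings back towards +x. Weight (about 0.55 kg with handle) and a weak hinge spring (0.25 N m/rad) always shut it. With the bolt shut it lifts only about 1 degree
- cover_hinge (a point): point on the cover's hinge axis, at the middle of the cover's width; 112 mm to the +x side of the sander's origin, 120 mm above the bench
- handle_mid (a point): dark steel grab handle fixed on the cover near its -x edge: round bar 12 mm thick, 140 long, along the sander's y, on two legs 12 mm thick, 67 mm either side of its middle; axis 50 mm above the 8 mm cover plate. This point: middle of the bar's axis. Closed, it is 192 mm to the -x side of the hinge axis and 58 mm above it (178 above the bench); the bar can turn between finger pads
- bolt (a joint): travel of the sliding steel bolt, m: 0 fully shut (over the cover's ear, locking it), 0.035 fully drawn (stop). It slides towards the sander's -y, away from the cover, through two staples, with about 2.5 N of friction, and stays where it is left. The cover's ear is clear of it from about 0.025
- bolt_knob (a point): grip point on the bolt's upright round steel knob (diameter 14, 54 mm tall above the bolt's 8 mm bar), 18 mm below the knob's top; 174 mm above the bench, 54 above the deck, 36 above the bar. Two staples guide the bar, 24 mm tall above the deck, centred 172 and 235 mm to the -y side of the sander's origin; with the bolt shut the knob is 188 mm to that side
- sanding_block: bystander: cork sanding block, 55 x 85 x 32 mm, lying on the deck to the +y side of the sander's cover; origin at the centre of its underside
- wax_tin: bystander: small round aluminium tin, diameter 52, height 50 mm, standing on the bolt deck (-y side), behind the bolt; origin at the centre of its underside
- glue_bottle: bystander: white bottle, diameter 60, height 170 mm, on the bench to the left; origin at the centre of its underside
- mug: bystander: white mug, diameter 80, height 90 mm, on the bench to the left; origin at the centre of its underside
- tape_roll: bystander: roll of paper tape, diameter 100, height 24 mm, lying flat on the bench to the right; origin at the centre of its underside
- offcut: bystander: wood offcut, 160 x 70 x 32 mm, lying on the bench to the right; origin at the centre of its underside
- hammer: bystander: hammer lying along x on the bench to the right; origin about the middle of its underside

How it is judged (in metres and radians):
On the way:
1. the bolt is drawn back (at least 29 of 35 mm) (value of joint bolt above 0.029 m), for 0.2 s.
At the end, for the whole second after the job is handed in: The bolt is drawn back at least 29 of its 35 mm, the cover stands at 50 degrees (0.873 rad) open within 5 degrees and is still (below 0.05 rad/s), and the fingers are bearing on it (more than 0.5 N) at its handle (the grasp point within 85 mm of the bar's middle): the program ends holding it (value of joint cover between 0.7857 and 0.9597 rad and velocity of joint cover between -0.05 and 0.05 rad/s and contact force between the fingers and cover above 0.5 N and distance between the grasp point and handle_mid below 0.085 m and value of joint bolt above 0.029 m); the arm keeps its last pose, push and grip.
It fails at once if a bystander was moved more than 30 mm (distance of any of sanding_block, wax_tin, glue_bottle, mug, tape_roll, offcut, hammer from where it was at the start of the episode above 0.03 m).
It also fails if it takes over 51 s, if anything falls off the work surface, if the arm or the gripper's body presses on something with over 40 N, if the wrist force passes 120 N, or if a joint passes its speed limit or range.

## Working session

There is one attempt and no reset: what is moved stays moved. The work goes in short steps, Python scripts to look and compute and a tool call to move; the robot and the scene stay as the last step left them, time stands still between calls to the robot, and variables do not carry over. Pictures are saved under pics/ and viewed, about 8 in all and at most 12, crops included, and the job is handed in when it is done.

Besides the shell and the picture viewer there is one more tool, called after "Emit:" as name(argument=value, ...) on one line, values as JSON. play_rows: Moves the arm, as the interface text tells. Its arguments: {"type":"object","properties":{"motion":{"type":"array"}},"required":["motion"]}

```bash
ls; mkdir -p pics
python3 - <<'E'
from cell import ctrl
import cv2,numpy as np
s=ctrl.read_state();print(s)
for n in["scene","side"]:
    d=ctrl.snapshot(n);cv2.imwrite(f"pics/{n}0.png",d["image"][:,:,::-1]);np.savez(f"pics/{n}0.npz",**d)
    print(n,d["camera_matrix"],d["view"],[k for k in d])
E
```

```text
pics
{'t': 0.0, 'qpos': array([-1.36479839e+00,  2.59363053e-01,  1.53610976e+00, -1.75710067e-05,
        1.34800170e+00, -2.02806903e-01]), 'dq': array([-0.00084665, -0.00145112,  0.0010445 ,  0.00080152, -0.00062625,
       -0.00129569]), 'effort': array([-3.75440150e-04, -4.46028078e+01, -2.90568084e+01, -4.03781978e-04,
        1.15059083e-02,  7.75735487e-06]), 'ee_pos': array([ 218.53132362, -504.13121043,  230.45320417]), 'ee_rot': array([-3.07434852e+00, -6.37310945e-01,  3.16099441e-05]), 'contact_force': array([-0.6458016 , -0.05354462, -0.46073485]), 'ft_torque': array([-0.06601836,  0.00681705,  0.06164698]), 'gripper_width': 85.43114717604271}
scene [[556.07482901   0.         320.51839065]
 [  0.         556.07482901 239.90404547]
 [  0.           0.           1.        ]] [[-3.87557747e-01  9.21819792e-01 -6.87490038e-03  2.30527157e+02]
 [-6.54231205e-01 -2.69786994e-01  7.06538398e-01  2.38393404e+02]
 [ 6.49446320e-01  2.78322204e-01  7.07641313e-01 -1.92097416e+03]
 [ 0.00000000e+00  0.00000000e+00  0.00000000e+00  1.00000000e+00]] ['image', 'camera_matrix', 'view']
side [[574.81264046   0.         322.38049344]
 [  0.         574.81264046 233.43139703]
 [  0.           0.           1.        ]] [[-9.18815471e-01 -3.94228419e-01  1.90285006e-02  4.87360852e+02]
 [ 2.56806417e-01 -5.60528764e-01  7.87310592e-01 -2.52571397e+02]
 [-2.99714188e-01  7.28279794e-01  6.16262888e-01 -1.65912058e+03]
 [ 0.00000000e+00  0.00000000e+00  0.00000000e+00  1.00000000e+00]] ['image', 'camera_matrix', 'view']
```

View pics/scene0.png

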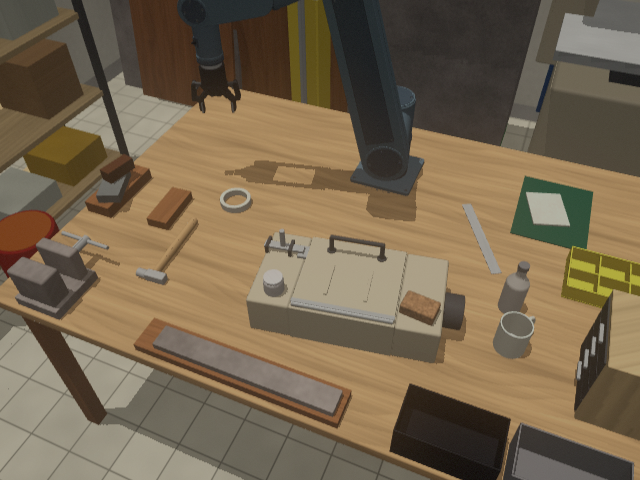

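View pics/side0.png

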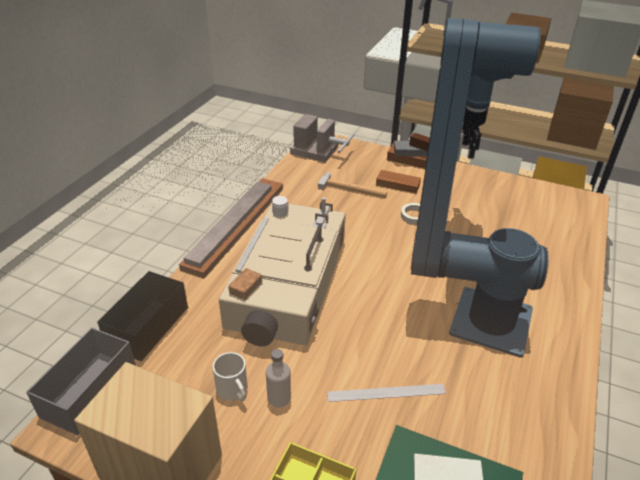

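The scene view shows the handle at about (331–385, 240–255), the knob at (282, 237), the tin at (273, 282) and the block at (420, 306). In the side view the handle is at about (308–322, 225–265) and the knob at (323, 205). I'll zoom in on both for accurate points.

Run:
```python
import cv2,numpy as np
a=cv2.imread("pics/scene0.png")[220:360,240:470];b=cv2.imread("pics/side0.png")[190:350,215:355]
a=cv2.resize(a,None,fx=3.4,fy=3.4,interpolation=cv2.INTER_CUBIC);b=cv2.resize(b,None,fx=3.7,fy=3.7,interpolation=cv2.INTER_CUBIC)
cv2.imwrite("pics/a.png",a);cv2.imwrite("pics/b.png",b);print(a.shape,b.shape)
```

```text
(476, 782, 3) (592, 518, 3)
```

View pics/a.png

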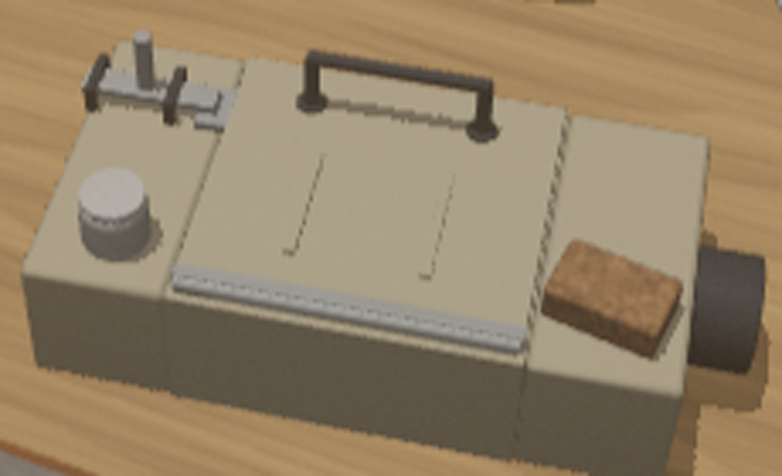

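View pics/b.png

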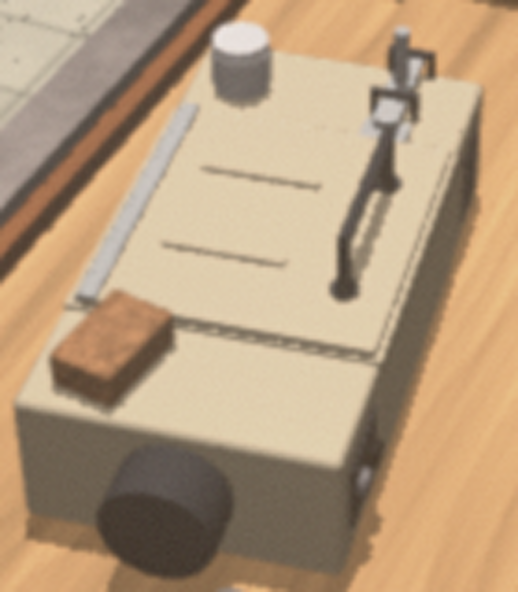

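The zooms show the sander's top corners, the handle's bar ends and the knob top. I'll cast these onto their known heights and fit x, y and yaw.

```bash
cat > h.py <<'E'
import numpy as np
def ray(d,u,v):
    R=d["view"][:3,:3];t=d["view"][:3,3];p=np.linalg.inv(d["camera_matrix"])@[u,v,1]
    return -R.T@t,R.T@np.array([p[0],-p[1],-p[2]])
def onz(d,u,v,z):
    c,r=ray(d,u,v);return c+r*(z-c[2])/r[2]
def proj(d,P):
    q=d["view"][:3,:3]@np.asarray(P,float)+d["view"][:3,3];q=d["camera_matrix"]@[q[0],-q[1],-q[2]];return q[:2]/q[2]
E
python3 - <<'E'
from h import *
from scipy.optimize import least_squares
S=np.load("pics/scene0.npz");D=np.load("pics/side0.npz")
A=lambda x,y:(240+x/3.4,220+y/3.4);B=lambda x,y:(215+x/3.7,190+y/3.7)
# local xyz, cam, pix
L=[((125,-240,120),S,A(23,275)),((125,240,120),S,A(683,392)),((-125,240,120),S,A(708,140)),((-125,-240,120),S,A(118,42)),
((-80,-70,180),S,A(311,55)),((-80,70,180),S,A(489,83)),((-80,-188,192),S,A(143,36)),
((125,240,120),D,B(18,405)),((-125,240,120),D,B(343,467)),((-125,-240,120),D,B(482,88)),
((-80,70,180),D,B(345,240)),((-80,-188,192),D,B(403,32))]
W=[onz(d,*p,l[2])[:2] for l,d,p in L]
def T(q,l):
    c,s=np.cos(q[2]),np.sin(q[2]);return np.array([q[0]+c*l[0]-s*l[1],q[1]+s*l[0]+c*l[1]])
f=lambda q:np.concatenate([(T(q,l)-w)*[1,1] for (l,_,_),w in zip(L,W)])
r=least_squares(f,[550,0,0],loss="soft_l1",f_scale=4)
q=r.x;print(q,np.degrees(q[2]));
for (l,_,_),w in zip(L,W):print(l,w.round(1),(T(q,l)-w).round(1))
print("knob",T(q,(-80,-188)),"handle",T(q,(-80,0)),"hinge",T(q,(112,0)))
print("tin",onz(S,*A(113,190),170),"block",onz(S,*A(622,272),152))
E
```

```text
[6.08995921e+02 9.04071363e+01 1.77924009e-01] 10.194294792280298
(125, -240, 120) [ 773.1 -120.9] [ 1.4 -2.7]
(125, 240, 120) [690.6 344.5] [-1.1  4.3]
(-125, 240, 120) [453.6 304.5] [-10.1   0. ]
(-125, -240, 120) [ 529.7 -163.9] [-1.2 -4. ]
(-80, -70, 180) [540.2   9.2] [ 2.4 -1.8]
(-80, 70, 180) [517.1 143.7] [0.8 1.4]
(-80, -188, 192) [ 581.2 -112.3] [-17.7   3.5]
(125, 240, 120) [683. 346.] [6.6 2.7]
(-125, 240, 120) [443.4 305.4] [ 0.1 -0.9]
(-125, -240, 120) [ 519.9 -157. ] [  8.6 -10.9]
(-80, 70, 180) [514.9 144.4] [2.9 0.7]
(-80, -188, 192) [ 576.6 -110.4] [-13.    1.7]
knob [ 563.53236941 -108.78389123] handle [530.25886257  76.24819719] hinge [719.22780393 110.22965098]
tin [712.97260066 -74.35231611 170.        ] block [631.4294099  281.28262159 152.        ]
```

```bash
cat >> h.py <<'E'
from scipy.spatial.transform import Rotation as Rn
def delta(pos,z,yaxis=None):
    """print tool-frame shift to pos (mm) and turn to tool z / tool y given in world"""
    from cell import ctrl
    s=ctrl.read_state();R=Rn.from_rotvec(s["ee_rot"])
    z=np.array(z,float)/np.linalg.norm(z);y=np.array(yaxis,float);y-=z*(y@z);y/=np.linalg.norm(y)
    T=Rn.from_matrix(np.column_stack([np.cross(y,z),y,z]))
    print("t",round(s["t"],2),"pos",s["ee_pos"].round(1),"F",s["contact_force"].round(1),"w",round(s["gripper_width"],1))
    print("shift",R.inv().apply(np.array(pos)-s["ee_pos"]).round(1),"turn",np.degrees((R.inv()*T).as_rotvec()).round(2),"shift in goal frame",T.inv().apply(np.array(pos)-s["ee_pos"]).round(1))
E
echo
```

Emit:
play_rows(motion=[[0.02,-0.009,-0.01,0,0,0,0.085],[0.03,-0.0135,-0.01,0,0,0,0.085],[0.03,-0.0135,-0.01,0,0,0,0.085],[0.03,-0.0135,0,0,0,0,0.085],[0.03,-0.0135,0,0,0,0,0.085],[0.03,-0.0135,0,0,0,0,0.085],[0.03,-0.0135,0,0,0,0,0.085],[0.03,-0.0135,0,0,0,0,0.085],[0.03,-0.0135,0,0,0,0,0.085],[0.03,-0.0135,0,0,0,0,0.085],[0.03,-0.0135,0,0,0,0,0.085],[0.03,-0.0135,0,0,0,0,0.085],[0.02,-0.009,0,0,0,0,0.085],[0,0,0,0,0,4,0.085],[0,0,0,0,0,4,0.085],[0,0,0,0,0,3,0.085],[0,0,0,0,0,0,0.085]])

```text
t: 1.8
ee_pos: [500.1, -188.6, 254.6]
ee_rot: [-3.109, -0.326, 0.013]
contact_force: [-0.1, 0.1, -0.3]
gripper_width: 85.3
```

```bash
python3 -c "
from h import *
delta([579,-111,250],[0,0,-1],[.177,-.984,0])"
```

```text
t 1.8 pos [ 500.1 -188.6  254.6] F [-0.1  0.1 -0.3] w 85.3
shift [ 93.3 -59.5   4.9] turn [-0.91  0.38  1.78] shift in goal frame [ 91.4 -62.4   4.6]
```

Emit:
play_rows(motion=[[0.02,-0.013,0,-0.9,0.4,1.8,0.085],[0.025,-0.017,0,0,0,0,0.085],[0.025,-0.017,0,0,0,0,0.085],[0.02,-0.013,0,0,0,0,0.085],[0.006,-0.005,0,0,0,0,0.085],[0,0,0,0,0,0,0.085],[0,0,0,0,0,0,0.085]])

```text
t: 2.5
ee_pos: [583.0, -105.8, 252.1]
ee_rot: [-3.128, -0.286, 0.007]
contact_force: [-0.0, 0.4, -0.6]
gripper_width: 84.8
```

```bash
python3 -c "
from h import *
delta([579,-111,154],[0,0,-1],[.177,-.984,0])
from cell import ctrl;import cv2
d=ctrl.snapshot('wrist');cv2.imwrite('pics/w1.png',d['image'][:,:,::-1]);print(proj(d,[579,-111,192]))"
```

```text
t 2.5 pos [ 583.  -105.8  252.1] F [-0.   0.4 -0.6] w 84.8
shift [-4.4  4.5 98.1] turn [-0.07  0.26  0.25] shift in goal frame [-4.8  4.4 98.1]
[329.62868276 262.36059943]
```

View pics/w1.png

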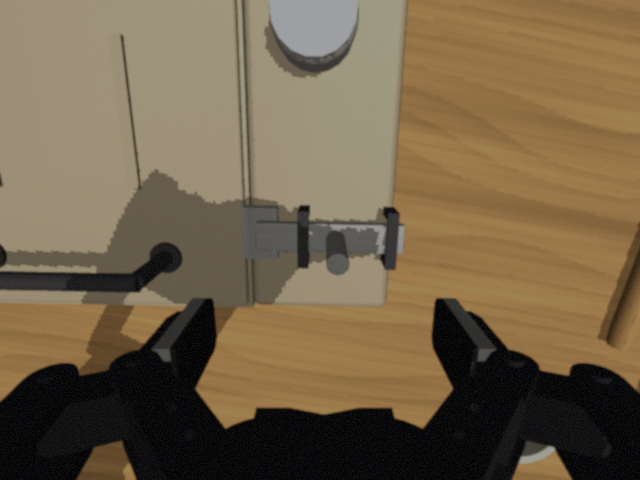

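The knob top is at (338, 263) in the wrist view, against a predicted (330, 262). It sits between the fingers and about 3 mm further to tool +y. Now I descend.

Emit:
play_rows(motion=[[-0.005,0.007,0,0,0,0,0.085],[0,0,0.02,0,0,0,0.085],[0,0,0.025,0,0,0,0.085],[0,0,0.025,0,0,0,0.085],[0,0,0.02,0,0,0,0.085],[0,0,0.01,0,0,0,0.085],[0,0,0,0,0,0,0.085],[0,0,0,0,0,0,0.085]])

```text
t: 3.35
ee_pos: [574.6, -124.6, 152.6]
ee_rot: [3.125, 0.272, -0.002]
contact_force: [0.0, -0.1, -0.1]
gripper_width: 84.8
```

```bash
python3 -c "
from h import *
delta([579,-113,156],[0,0,-1],[.177,-.984,0])"
```

```text
t 3.35 pos [ 574.6 -124.6  152.6] F [ 0.  -0.1 -0.1] w 84.8
shift [  6.3 -10.7  -3.5] turn [ 0.26  0.1  -0.24] shift in goal frame [  6.3 -10.7  -3.4]
```

Emit:
play_rows(motion=[[0.004,-0.006,-0.003,0,0,0,0.085],[0,0,0,0,0,0,0.085],[0,0,0,0,0,0,0.085]])

```text
t: 3.65
ee_pos: [579.3, -118.5, 159.0]
ee_rot: [3.123, 0.271, 0.005]
contact_force: [0.6, -0.9, 0.2]
gripper_width: 85.0
```

```bash
python3 -c "
from h import *
delta([579,-113,156],[0,0,-1],[.177,-.984,0])"
```

```text
t 3.65 pos [ 579.3 -118.5  159. ] F [ 0.6 -0.9  0.2] w 85.0
shift [ 0.7 -5.5  2.9] turn [ 0.42 -0.15 -0.27] shift in goal frame [ 0.7 -5.4  3. ]
```

Emit:
play_rows(motion=[[0,-0.004,0.002,0,0,0,0.085],[0,0,0,0,0,0,0.03],[0,0,0,0,0,0,0.005],[0,0,0,0,0,0,0.0],[0,0,0,0,0,0,0.0],[0,0,0,0,0,0,0.0],[0,0,0,0,0,0,0.0]])

```text
t: 4.35
ee_pos: [579.2, -113.8, 158.1]
ee_rot: [3.122, 0.273, 0.008]
contact_force: [-0.9, 1.0, 0.7]
gripper_width: 12.4
```

Emit:
play_rows(motion=[[0,0.006,0,0,0,0,0],[0,0.008,0,0,0,0,0],[0,0.008,0,0,0,0,0],[0,0.008,0,0,0,0,0],[0,0.005,0,0,0,0,0],[0,0,0,0,0,0,0]])

```text
t: 4.95
ee_pos: [583.8, -142.0, 158.0]
ee_rot: [-3.12, -0.274, -0.003]
contact_force: [-1.6, -1.8, 2.4]
gripper_width: 12.3
```

```bash
python3 -c "
from h import *
delta([579.2+6.2,-113.8-34.5,158],[0,0,-1],[.177,-.984,0])"
```

```text
t 4.95 pos [ 583.8 -142.   158. ] F [-1.6 -1.8  2.4] w 12.3
shift [ 0.4  6.5 -0. ] turn [-0.54 -0.15 -0.15] shift in goal frame [0.4 6.5 0. ]
```

Emit:
play_rows(motion=[[0,0.005,0,0,0,0,0],[0,0.003,0,0,0,0,0],[0,0.003,0,0,0,0,0],[0,0.002,0,0,0,0,0],[0,0,0,0,0,0,0]])

```text
t: 5.45
ee_pos: [583.7, -141.7, 157.9]
ee_rot: [-3.095, -0.28, 0.005]
contact_force: [-2.2, 3.1, 0.8]
gripper_width: 12.7
```

```bash
python3 -c "
from h import *
delta([579.2+6.2,-113.8-34.5,158],[0,0,-1],[.177,-.984,0])
from cell import ctrl;import cv2
d=ctrl.snapshot('wrist');im=d['image'][:,:,::-1];cv2.imwrite('pics/w2.png',im)"
```

```text
t 5.45 pos [ 583.7 -141.7  157.9] F [-2.2  3.1  0.8] w 12.7
shift [ 0.5  6.7 -0.3] turn [-1.93 -0.    0.13] shift in goal frame [ 0.5  6.7 -0.1]
```

View pics/w2.png

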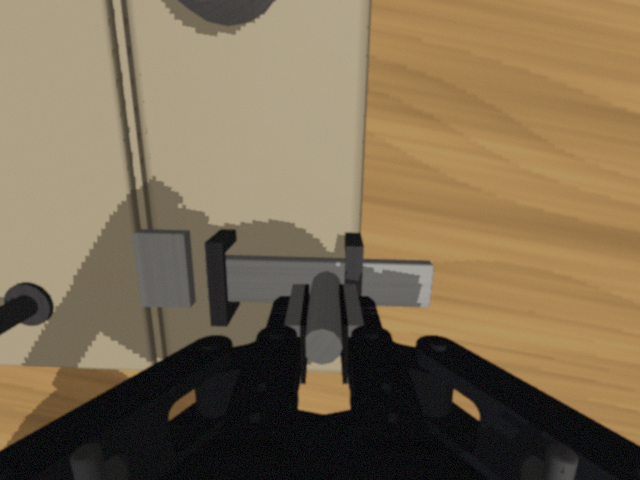

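The bolt has moved about 28 mm and now resists. The bar end at (431, 282) is well past the outer staple at (354, 265). I'll measure the travel with rays and also pull once more, so I can tell whether it's at the stop.

Emit:
play_rows(motion=[[0,0.006,0,0,0,0,0],[0,0.008,0,0,0,0,0]])

```text
t: 5.7
ee_pos: [583.6, -142.1, 157.4]
ee_rot: [-3.071, -0.282, 0.011]
contact_force: [-5.3, 37.3, 15.1]
gripper_width: 12.4
```

Run:
```python
from h import *
delta([579.2+6.2,-113.8-34.5,158],[0,0,-1],[.177,-.984,0])
from cell import ctrl;import cv2
d=ctrl.snapshot('wrist');im=d['image'][:,:,::-1];cv2.imwrite('pics/w3.png',im)
c,s=np.cos(.178),np.sin(.178)
def loc(P): P=np.array(P[:2])-[609,90.4];return np.array([c*P[0]+s*P[1],-s*P[0]+c*P[1]]).round(1)
print("bar end",loc(onz(d,431,282,138)),"staples",loc(onz(d,354,235,144)),loc(onz(d,220,235,144)),"knob top",loc(onz(d,324,346,192)))
```

```text
t 5.7 pos [ 583.6 -142.1  157.4] F [-5.3 37.3 15.1] w 12.4
shift [ 0.6  6.4 -1. ] turn [-3.34  0.13  0.3 ] shift in goal frame [ 0.6  6.5 -0.6]
bar end [ -64.5 -274.3] staples [ -40.8 -237.5] [ -42.1 -177.5] knob top [ -66.2 -227.2]
```

It's a hard stop: 37 N with no further motion. The knob top measures about 224 mm to -y once corrected for the staple bias, which matches fully drawn (223). I'll release and go up.

Emit:
play_rows(motion=[[0,0,0,0,0,0,0],[0,0,0,0,0,0,0.04],[0,0,0,0,0,0,0.085],[0,0,0,0,0,0,0.085],[0,0,0,0,0,0,0.085],[0,0,-0.02,0,0,0,0.085],[0,0,-0.03,0,0,0,0.085],[0,0,-0.03,-3,0,0,0.085],[0,0,-0.02,0,0,-6,0.085],[0,0,0,0,0,-8,0.085],[0,0,0,0,0,-8,0.085],[0,0,0,0,0,-8,0.085],[0,0,0,0,0,-8,0.085],[0,0,0,0,0,-8,0.085],[0,0,0,0,0,-8,0.085],[0,0,0,0,0,-8,0.085],[0,0,0,0,0,-8,0.085],[0,0,0,0,0,-8,0.085],[0,0,0,0,0,-8,0.085],[0,0,0,0,0,0,0.085]])

```text
t: 7.75
ee_pos: [585.1, -159.6, 258.1]
ee_rot: [-2.032, -2.393, 0.007]
contact_force: [0.1, 0.1, -0.1]
gripper_width: 84.7
```

```bash
python3 -c "
from h import *
delta([529,76.3,250],[0,0,-1],[.984,.177,0])
from cell import ctrl;print(ctrl.read_state()['qpos'])"
```

```text
t 7.75 pos [ 585.1 -159.6  258.1] F [ 0.1  0.1 -0.1] w 84.7
shift [241.9 -17.    7.9] turn [-0.27  0.06 -0.86] shift in goal frame [242.1 -13.4   8.1]
[-0.44797058  0.34799661  1.34523248 -0.00358898  1.45155659 -0.61053203]
```

Emit:
play_rows(motion=[[0.015,-0.001,0,0,0,-0.8,0.085],[0.03,-0.002,0,0,0,0,0.085],[0.03,-0.002,0,0,0,0,0.085],[0.03,-0.002,0,0,0,0,0.085],[0.03,-0.002,0,0,0,0,0.085],[0.03,-0.002,0,0,0,0,0.085],[0.03,-0.002,0,0,0,0,0.085],[0.02,-0.001,0,0,0,0,0.085],[0.01,0,0,0,0,0,0.085],[0,0,0,0,0,0,0.085],[0,0,0,0,0,0,0.085]])

```text
t: 8.85
ee_pos: [528.5, 73.0, 257.0]
ee_rot: [-2.05, -2.374, 0.005]
contact_force: [-0.2, -0.6, 0.2]
gripper_width: 84.6
```

```bash
python3 -c "
from h import *
delta([529,76.3,250],[0,0,-1],[.984,.177,0])"
```

```text
t 8.85 pos [528.5  73.  257. ] F [-0.2 -0.6  0.2] w 84.6
shift [3.2 1.  7. ] turn [-0.31 -0.09 -1.8 ] shift in goal frame [3.2 1.  7. ]
```

Emit:
play_rows(motion=[[0.002,0,0,0,0,-1.5,0.085],[0,0,0.01,0,0,0,0.085],[0,0,0,0,0,0,0.085],[0,0,0,0,0,0,0.085]])

```text
t: 9.25
ee_pos: [528.9, 72.2, 245.6]
ee_rot: [-2.022, -2.399, 0.006]
contact_force: [0.8, -0.3, 0.0]
gripper_width: 84.9
```

```bash
python3 -c "
from h import *
delta([529,76.3,159],[0,0,-1],[.984,.177,0])
from cell import ctrl;import cv2
d=ctrl.snapshot('wrist');im=d['image'][:,:,::-1];cv2.imwrite('pics/w4.png',im)
u=np.array([-.177,.984,0]);print([proj(d,np.array([529,76.3,178])+k*u).round(0) for k in(-70,0,70)])"
```

```text
t 9.25 pos [528.9  72.2 245.6] F [ 0.8 -0.3  0. ] w 84.9
shift [ 4.   1.3 86.6] turn [-0.35 -0.05 -0.45] shift in goal frame [ 4.   0.8 86.6]
[array([329., 348.]), array([328., 246.]), array([328., 123.])]
```

View pics/w4.png

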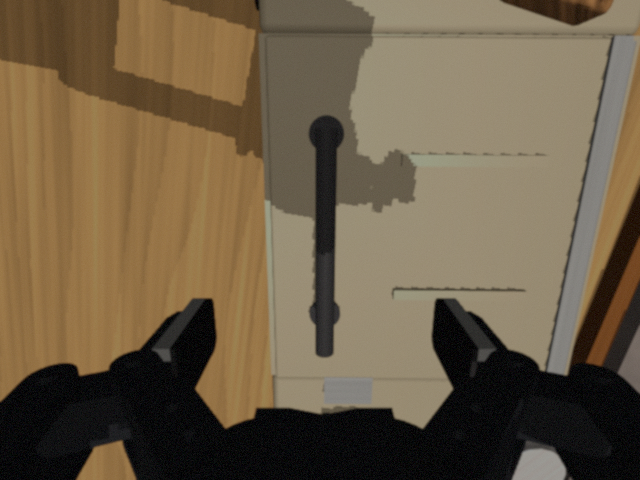

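The bar runs from (325, 122) to (325, 355), as predicted, and is centred between the jaws. I descend and grip.

Emit:
play_rows(motion=[[0.003,0,0.015,0,0,0,0.085],[0,0,0.02,0,0,0,0.085],[0,0,0.02,0,0,0,0.085],[0,0,0.018,0,0,0,0.085],[0,0,0.01,0,0,0,0.085],[0,0,0,0,0,0,0.085],[0,0,0,0,0,0,0.085]])

```text
t: 10.0
ee_pos: [529.6, 73.3, 161.0]
ee_rot: [-2.027, -2.397, 0.004]
contact_force: [0.9, -0.3, 0.3]
gripper_width: 85.3
```

```bash
python3 -c "
from h import *
delta([529,76.3,159],[0,0,-1],[.984,.177,0])"
```

```text
t 10.0 pos [529.6  73.3 161. ] F [ 0.9 -0.3  0.3] w 85.3
shift [ 3.1 -0.1  2. ] turn [-0.2   0.   -0.65] shift in goal frame [ 3.1 -0.1  2. ]
```

Emit:
play_rows(motion=[[0.002,0,0.002,0,0,0,0.085],[0,0,0,0,0,0,0.03],[0,0,0,0,0,0,0],[0,0,0,0,0,0,0],[0,0,0,0,0,0,0],[0,0,0,0,0,0,0],[0,0,0,0,0,0,0]])

```text
t: 10.7
ee_pos: [528.8, 74.9, 162.3]
ee_rot: [-2.028, -2.398, 0.005]
contact_force: [1.2, -0.2, 1.4]
gripper_width: 9.9
```

```bash
cat >> h.py <<'E'
ex=np.array([.984,.177,0]);H=np.array([719.2,110.2,120])
def status(goal=50):
    from cell import ctrl
    s=ctrl.read_state();R=Rn.from_rotvec(s["ee_rot"]);g=s["ee_pos"]-19*R.as_matrix()[:,2]
    d=g-H;x=d@ex;a=np.degrees(np.arctan2(d[2],-x)-np.arctan2(58,192))
    print("t",round(s["t"],2),"grasp x,z",round(x,1),round(d[2],1),"r",round(np.hypot(x,d[2]),1),"cover deg",round(a,2),"F",s["contact_force"].round(1),"w",round(s["gripper_width"],1))
    for b in(5,15,25,35,45,50):
        t=np.radians(b)+np.arctan2(58,192);p=H+200.57*(-np.cos(t)*ex+np.sin(t)*np.array([0,0,1]))+ (s["ee_pos"]-g)
        p=p+((s["ee_pos"]-p)@np.array([-.177,.984,0]))*np.array([-.177,.984,0])
        print(b,R.inv().apply(p-s["ee_pos"]).round(1))
E
python3 -c "
from h import *
status()"
```

```text
t 10.7 grasp x,z -193.6 61.3 r 203.0 cover deg 0.76 F [ 1.2 -0.2  1.4] w 9.9
5 [  0.1   7.4 -13.2]
15 [  0.2  23.  -44.5]
25 [  0.4  43.9 -72.6]
35 [  0.6  69.3 -96.6]
45 [   0.9   98.5 -115.8]
50 [   1.1  114.2 -123.5]
```

Emit:
play_rows(motion=[[0,0.002,-0.005,0,0,0,0],[0,0.003,-0.007,0,0,0,0],[0,0.004,-0.008,0,0,0,0],[0,0.004,-0.008,0,0,0,0],[0,0.004,-0.008,0,0,0,0],[0,0.004,-0.008,0,0,0,0],[0,0,0,0,0,0,0]])

```text
t: 11.4
ee_pos: [546.8, 77.9, 205.9]
ee_rot: [-2.022, -2.391, 0.021]
contact_force: [-2.5, -1.3, -3.8]
gripper_width: 10.0
```

```bash
python3 -c "
from h import *
status()"
```

```text
t 11.4 grasp x,z -175.0 104.9 r 204.1 cover deg 14.13 F [-2.5 -1.3 -3.8] w 10.0
5 [ -0.1 -10.6  30.6]
15 [ 0.1  4.7 -0.9]
25 [  0.3  25.1 -29.2]
35 [  0.5  50.2 -53.6]
45 [  0.8  79.1 -73.2]
50 [  1.   94.7 -81.1]
```

Emit:
play_rows(motion=[[0,0.004,-0.008,0,0,0,0],[0,0.005,-0.008,0,0,0,0],[0,0.006,-0.008,0,0,0,0],[0,0.006,-0.0075,0,0,0,0],[0,0.0065,-0.007,0,0,0,0],[0,0.007,-0.007,0,0,0,0],[0,0,0,0,0,0,0]])

```text
t: 12.1
ee_pos: [584.3, 84.0, 254.9]
ee_rot: [-2.022, -2.39, 0.023]
contact_force: [-2.2, -2.3, -6.3]
gripper_width: 9.6
```

```bash
python3 -c "
from h import *
status()"
```

```text
t 12.1 grasp x,z -137.0 153.9 r 206.0 cover deg 31.51 F [-2.2 -2.3 -6.3] w 9.6
5 [ -0.5 -47.7  80.2]
15 [ -0.3 -32.5  48.8]
25 [ -0.1 -12.1  20.4]
35 [ 0.1 13.  -4. ]
45 [  0.4  41.9 -23.7]
50 [  0.6  57.5 -31.6]
```

Emit:
play_rows(motion=[[0,0.007,-0.006,0,0,0,0],[0,0.008,-0.006,0,0,0,0],[0,0.008,-0.005,0,0,0,0],[0,0.008,-0.0045,0,0,0,0],[0,0.008,-0.004,0,0,0,0],[0,0.005,-0.002,0,0,0,0],[0,0,0,0,0,0,0]])

```text
t: 12.8
ee_pos: [624.2, 90.6, 285.1]
ee_rot: [-2.018, -2.386, 0.037]
contact_force: [-2.0, -1.7, -7.8]
gripper_width: 9.7
```

```bash
python3 -c "
from h import *
status()"
```

```text
t 12.8 grasp x,z -96.4 184.1 r 207.8 cover deg 45.56 F [-2.  -1.7 -7.8] w 9.7
5 [ -0.7 -86.5 112.2]
15 [ -0.6 -71.7  80.5]
25 [ -0.5 -51.6  51.9]
35 [ -0.2 -26.8  27.2]
45 [0.  1.9 7.2]
50 [ 0.2 17.4 -0.8]
```

Emit:
play_rows(motion=[[0,0.006,-0.002,0,0,0,0],[0,0.006,-0.002,0,0,0,0],[0,0.003,-0.001,0,0,0,0],[0,0,0,0,0,0,0],[0,0,0,0,0,0,0]])

```text
t: 13.3
ee_pos: [636.5, 92.6, 291.6]
ee_rot: [-2.016, -2.384, 0.043]
contact_force: [-2.9, -1.5, -3.6]
gripper_width: 10.2
```

```bash
python3 -c "
from h import *
status()
from cell import ctrl;import cv2
for n in('scene','side'):
    d=ctrl.snapshot(n);np.savez('pics/%s5.npz'%n,**d);u,v=proj(d,H+[-80,0,80]).astype(int);print(n,u,v)
    im=d['image'][v-75:v+75,u-100:u+100,::-1];cv2.imwrite('pics/%s5.png'%n,cv2.resize(im,None,fx=4,fy=4,interpolation=cv2.INTER_CUBIC))"
```

```text
t 13.3 grasp x,z -83.9 190.6 r 208.3 cover deg 49.44 F [-2.9 -1.5 -3.6] w 10.2
5 [ -0.8 -98.3 119.5]
15 [ -0.7 -83.6  87.7]
25 [ -0.6 -63.6  59.1]
35 [ -0.3 -38.9  34.3]
45 [ -0.1 -10.4  14.2]
50 [0.1 5.1 6.1]
scene 355 268
side 273 230
```

View pics/side5.png

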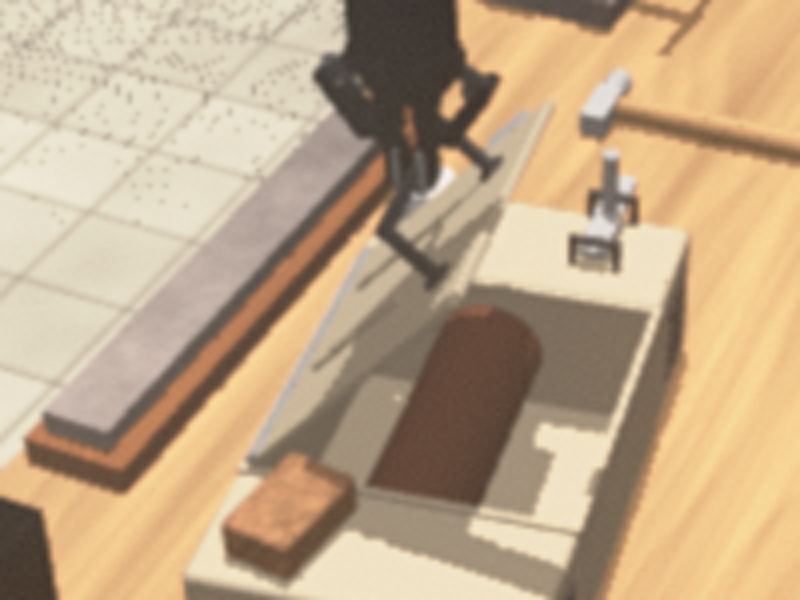

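View pics/scene5.png

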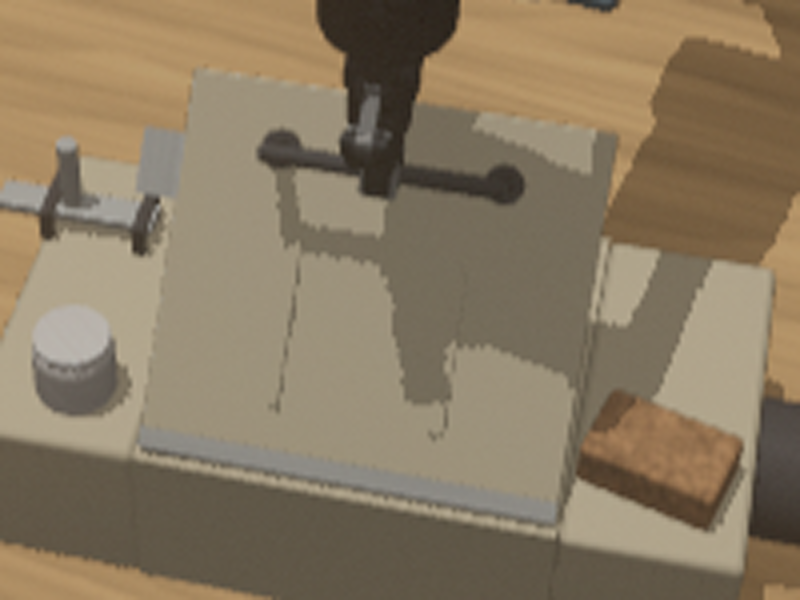

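The cover is up and held: the free-edge corners in the scene crop are at (200, 68) and (617, 133), the far corner in the side crop is at (552, 103), and the bolt is still drawn. I'll compute the angle from these corners.

Run:
```python
from h import *
S=np.load("pics/scene5.npz");D=np.load("pics/side5.npz");O=np.load("pics/scene0.npz")
ey=np.array([-.177,.984,0])
def onplane(d,u,v,ly):
    c,r=ray(d,u,v);P=c+r*(((ly-(c-H)@ey))/(r@ey));q=P-H
    x,z=q@ex,q[2];rr=np.hypot(x,z);print(ly,(x.round(1),z.round(1)),"r",rr.round(1),"raw deg",np.degrees(np.arctan2(z,-x)).round(1))
A=lambda x,y:(255+x/4,193+y/4);B=lambda x,y:(173+x/4,155+y/4)
onplane(S,*A(200,68),-127.5);onplane(S,*A(617,133),127.5);onplane(D,*B(552,103),-127.5)
# closed outline, -x,+/-y corners from first scene crop, expected edge on z=128
for p in((250,58),(572,112)):
    q=onz(O,240+p[0]/3.4,220+p[1]/3.4,128)-H;print("closed",q@ex,q@ey)
# two-ray triangulation of -y corner
c1,r1=ray(S,*A(200,68));c2,r2=ray(D,*B(552,103));k=np.linalg.lstsq(np.column_stack([r1,-r2]),c2-c1,rcond=None)[0]
P=(c1+k[0]*r1+c2+k[1]*r2)/2-H;print("tri",P@ex,P@ey,P[2],"gap",np.linalg.norm(c1+k[0]*r1-c2-k[1]*r2))
# predicted silhouettes: plate edge r=228, top 8 mm
for b in(45,48,50,52,55):
    t=np.radians(b);e=lambda x,z,y:H+(-x*np.cos(t)+z*np.sin(t))*ex+(x*np.sin(t)+z*np.cos(t))*np.array([0,0,1])+y*ey
    print(b,*[((proj(S,e(228,8,y))-[255,193])*4).round(0) for y in(-127.5,127.5)],((proj(D,e(228,0,-127.5))-[173,155])*4).round(0),"bar",*[((proj(S,e(192,58,y))-[255,193])*4).round(0) for y in(-70,70)])
from cell import ctrl;s=ctrl.read_state();print(s["t"],s["dq"].round(4))
```

```text
-127.5 (np.float64(-161.9), np.float64(167.9)) r 233.3 raw deg 46.0
127.5 (np.float64(17.3), np.float64(331.8)) r 332.2 raw deg 93.0
-127.5 (np.float64(-153.1), np.float64(174.1)) r 231.8 raw deg 48.7
closed -231.89573841545442 -125.11948687376197
closed -226.772372695022 132.69357272538247
tri -153.67150343912456 -125.27198016237787 175.56476352227293 gap 0.03380534624072898
45 [198.  76.] [619. 138.] [562. 119.] bar [268. 147.] [508. 183.]
48 [194.  76.] [619. 138.] [551. 108.] bar [265. 152.] [507. 188.]
50 [191.  77.] [619. 139.] [543. 101.] bar [262. 156.] [505. 192.]
52 [188.  78.] [618. 141.] [535.  94.] bar [260. 160.] [504. 197.]
55 [184.  80.] [618. 144.] [522.  84.] bar [256. 168.] [502. 205.]
13.4 [ 0.0009 -0.0014 -0.001   0.002  -0.0005 -0.0015]
```

The corner triangulation gives 47–49° and the arm position gives about 49°. I'll nudge slightly up, then settle.

Emit:
play_rows(motion=[[0,0.003,-0.001,0,0,0,0],[0,0,0,0,0,0,0],[0,0,0,0,0,0,0],[0,0,0,0,0,0,0],[0,0,0,0,0,0,0],[0,0,0,0,0,0,0],[0,0,0,0,0,0,0]])

```text
t: 14.1
ee_pos: [638.0, 92.8, 292.3]
ee_rot: [-2.016, -2.382, 0.046]
contact_force: [-4.0, -2.6, -2.2]
gripper_width: 9.6
```

```bash
python3 -c "
from h import *
status()
from cell import ctrl;print(abs(ctrl.read_state()['dq']).max())"
```

```text
t 14.1 grasp x,z -82.3 191.3 r 208.3 cover deg 49.92 F [-4.  -2.6 -2.2] w 9.6
5 [ -0.8 -99.6 120.5]
15 [ -0.7 -85.   88.7]
25 [ -0.6 -65.   60. ]
35 [ -0.4 -40.4  35.2]
45 [ -0.1 -11.9  15. ]
50 [0.1 3.6 6.8]
0.0025907024096815025
```

Cover at about 49–50°, still, and gripped. Handing in.

```bash
python3 -c "
from cell import ctrl;print(ctrl.hand_in())"
```

```text
the job is handed in; nothing more can be done
None
```

I drew the bolt fully back, then gripped the cover by its handle and lifted it to about 49–50° open. I handed the job in at 14.1 s with the gripper still holding the handle; the hand-in gave no verdict.

- **Bolt:** It reached a hard stop, with 37 N on the tool and no further motion. The measured tool travel was only about 28 mm. The wrist picture put the knob at the fully drawn position, about 224 mm to the -y side against an expected 223. The difference probably comes from the bolt moving a little as the fingers closed. A later scene picture shows it still drawn.
- **Cover angle:** The arm's position gave 49.9° at the end. Before a last nudge of about half a degree, the camera corners gave 47–49° and the arm 49.4°. All of these are within the 45–55° allowed. One of the corner casts (the +y corner in the scene view) gave a nonsense 93° and I left it out.
- **Disagreement in the lift:** The grasp radius about the hinge grew from 203 to 208 mm during the lift. Either the bar slid a few millimetres in the pads or my hinge position is slightly off.
- **Final hold:** The fingers were closed on the bar at about 10 mm, and the largest joint speed was 0.003 rad/s.
- **Bystanders:** The arm's path stayed clear of them. The tin, block and hammer looked undisturbed in the last pictures I viewed, but I did not measure the bystanders again.

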